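# Clamp an offcut in the crank-wheel bench clamp

### The job

First put the brown offcut flat on the bed of the green bench clamp, lengthwise between its two jaws and about centred on their width, and let go of it. Then swing the wheel's folded red crank handle fully upright and push it straight down until it latches, which frees the wheel, and turn the wheel clockwise (seen from above) until the jaws grip the offcut firmly by its ends. Leave the handle latched upright and leave the pale offcut where it lies.

Things in the scene. Friction and masses are not known exactly. Their poses are not given: they have to be found in the camera images.
- brown_offcut: loose brown hardwood block, 50 x 110 x 19 mm (x, y, z), 65 g. Origin: centre of its underside; y along its length, z up. To be clamped by its two 50 mm wide ends.
- pale_offcut: loose pale wood block, 60 x 90 x 22 mm (x, y, z), lying near the brown one (the two may have swapped places); not to be moved. Origin: centre of its underside.
- clamp_base: green bench clamp, bolted down. Origin: on the table top, straight under the wheel's axis; z up; +y runs level from the wheel to the jaws. Base plate 110 x 365 x 12 mm, y = -75 to +290 mm. The steel wheel, 126 mm across, lies level, its rim top at z = 88 mm, its axis upright. Parked (wheel 0), the handle's hinge is at x = -50, y = 0, z = 112 mm and the folded handle points to +x across the wheel.
- moving_jaw: green jaw with a steel face, 60 mm wide (clamp_base x = -30 to +30 mm), 28 mm thick, its top 56 mm above the table; slides along clamp_base +y towards the fixed jaw, which is of the same width and height with its face at clamp_base y = 238 mm. Origin: in its face (clamp_base y = 100 mm when open), on the middle line, at the height of the bed's top.
- bed_center (a point): point on the bed's top, midway between the open jaws (clamp_base x = 0, y = 169, z = 30 mm). The aluminium bed is flat, 90 mm wide in x, its top 30 mm above the table; 138 mm between the open jaws. The offcut's length goes along clamp_base y.
- wheel_axis (a point): point fixed on the wheel's upright axis, 112 mm above the table, at the height of the handle's hinge; does not move
- handle_hinge (a point): the handle's hinge in its fork on the wheel's rim, 50 mm from the wheel's axis; turns with the wheel. The hinge's pin is level and tangent to the rim. The fork is 32 mm wide and ends 8 mm above the pin. To swing the handle, hold the grip lightly (about 20 N) so that it can pivot between the fingers; to push it down and crank, hold it firmly (about 80 N).
- grip_point (a point): point on the middle line of the red grip, 80 mm from the hinge (62 mm once latched down). The grip is a round sleeve, 24 mm in diameter, from 33 to 105 mm from the hinge (18 mm nearer when latched), and spins freely about its length, so a hand holding it need not turn while cranking.
- clamp_wheel (a joint): wheel angle, rad; 0 parked, grows clockwise seen from above and closes the jaw by 4 mm a radian (up to 10.5; about 7 when the 110 mm offcut is clamped). The brass lock pin in the wheel stops it (some 0.04 rad of play) until the handle is latched. Its own friction is 0.35 N m (7 N at the handle) and holds the clamp shut when let go, if it was tightened with no more than about 20 N at the handle.
- handle_fold (a joint): swing of the handle, rad; about 0 to 0.3 folded, level above the wheel; 1.57 upright (end stop), its end having swung up and over from the wheel's middle to above the hinge. Stays where it is left by friction; about 2 N at the grip swings it.
- handle_latch (a joint): how far the handle is pushed along its length towards the hinge, m; 0 out, 0.018 fully down and latched. Can be pushed home only when upright, with about 11 N; it then stays down, but opening fingers that still bear hard on the grip can drag it up. It pushes the sprung brass lock pin of the wheel down out of the base: the wheel is free from about 0.015 on, and the latched handle cannot fold.

How it is judged:
By the outcome, as a careful person would: the job done as asked, in the order asked, and still so for the second after the job is handed in, with the robot touching nothing.
It also fails if it takes over 72 s, if anything falls off the work surface, if the arm or the gripper's body presses on something with over 40 N, if the wrist force passes 120 N, or if a joint passes its speed limit or range.

### The arm

A 7-joint arm with a two-finger parallel gripper is mounted at the origin on the work surface; the furniture and walls round the work are solid. World frame = base frame: x ahead of the robot, y to its left, z up, the work surface at z = 0. Lengths are in m, angles in rad, forces in N, time in s.
With the tool pointing down it reaches from about 0.4 to 0.85 m from the base axis. Payload 6.9 kg.
Tool frame: the origin (TCP) lies midway between the tips of the shut fingers; the grasp point (between the pads) lies behind it (ctrl.pinch_z is the z of the grasp point in the tool frame, in m); z points along the fingers, y is the line along which they close (so a half turn about z gives the same grasp; the last joint's range is limited). The gripper opens to 85 mm and grips with 20 to 120 N. Pads are 22 mm wide; open, the fingers measure 114 mm over their backs; the gripper's body (76 mm by 85 mm) begins 54 mm behind the grasp point. The pads swing forward as they close: fully open they stand 13 mm farther back than shut.
Start: joints at [1.228, 0.507, -0.238, 1.5, 0.126, 1.149, -0.155], TCP at [0.271, -0.563, 0.231] pointing down, gripper open.
Joint ranges: [-3.08, 3.08], [-0.24, 2.05], [-1.43, 1.35], [0, 2.5], [-1.52, 4.66], [0.17, 1.96], [-2.89, 2.89]. Speed limits (rad/s): [2.39, 2.39, 3.14, 3.14, 3.14, 3.14, 3.14].

### API

Orientations are given as a unit quaternion [w, x, y, z].
In Python, from station import ctrl, get_state, vision, ticket, models gives the robot as it stands. Calls block until the motion is done:
- ctrl.movep(position, orientation): joint-space move of the TCP to a pose.
- ctrl.movel(position, frame=None, max_speed=0.15): straight line of the TCP; frame=None keeps the orientation; max_speed is the mean speed in m/s.
- ctrl.set_joints(angles): joint-space move.
- ctrl.ungrasp() and ctrl.close_gripper(force=None): open the fingers fully, or close them until they stop; force is the grip in N (None keeps the last).
- ctrl.pause(seconds).
- ctrl.ik(position, orientation): joint angles nearest the present ones, or None.
- get_state(): the state.
- vision.grab_frame(name): name is "scene" or "top" or "wrist"; returns (picture, depth): 420x560x3 uint8, blue, green, red; 420x560 float32, m along the optical axis (not along the pixel's ray), 0 where there is no reading.
- vision.camera_info(name): a dict with "mtx" (3x3 intrinsics, pixels), "R" (3x3) and "t" (3): a world point X has camera coordinates R X + t; the wrist camera has in their place "hand_eye" (4x4, takes a point from camera to tool coordinates, whose origin is the TCP and whose axes are the flange's). Camera axes: x right, y down, z forward; pixel columns grow to the right and rows downward; lengths in m; the calibration is good to about 2 mm. A picture is of the moment at which its call begins: read the wrist's pose just before it. camera_info takes no time and is no camera call.
A pose or a line that the arm cannot do raises ctrl.Unreachable and nothing moves.
- ticket.close_job(): hands the job in; it is judged then, once.
Trained networks look in the newest picture that a camera, given by its name, has taken for a name from the list of things; names that differ only in an ending like _2 or _b are one class to them, and where a whole thing is asked for, a point or a joint stands for the part that bears it (a point fixed in the world has none). Each returns a list of dicts, best first, with "p" (0 to 1); they miss things now and then, are a little off and sometimes report something else, mostly with a low value. They report only what shows in the picture. A call takes as long as a camera call.
- models.recognise(camera, target): "point" ([column, row] in pixels, amid what is visible of it).
- models.masks_of(camera, target): "mask" (420x560 bool, what is visible of it) and "point" ([column, row] in pixels, amid what is visible of it).
The state is a dict: "time": time; "qpos": joint angles; "qd": joint speeds; "tau": joint torques, N m; "tcp_pos": TCP position; "eef_rot": TCP orientation; "contact_force": force on the tool from outside, world axes, zero at the start; "wrist_torque": the same for the moment, N m; "width": finger opening in m; "gripper_force": force on a finger pad.
Only numpy, scipy, OpenCV 4.12 (cv2) and the standard library are available. Lean on these libraries where they do the work, as an engineer would, in place of code of your own. Each camera call takes 0.05 s, during which the arm holds its last target. There are 200 camera calls.

## Working session

There is one attempt and no reset: what is moved stays moved. The work goes in short steps, each a Python script; the robot and the scene stay as the last script left them, time stands still between calls to the robot, and variables do not carry over. Pictures are saved under pics/ and viewed, at most 10 in all, crops included, and the job is handed in when it is done.

```bash
ls; mkdir -p pics
python3 - <<'E'
from station import ctrl,get_state,vision,models
import cv2,numpy as np
np.set_printoptions(precision=4,suppress=True)
print(get_state(),ctrl.pinch_z)
out=[]
for c in ["scene","top"]:
    p,d=vision.grab_frame(c); out.append(p); np.savez(f"pics/{c}0.npz",p=p,d=d)
    cv2.imwrite(f"pics/{c}0.png",p)
    i=vision.camera_info(c); print(c,i)
    for t in ["brown_offcut","pale_offcut","clamp_base","moving_jaw","handle_hinge","grip_point","clamp_wheel"]:
        print(t,[(r["point"],round(r["p"],2)) for r in models.recognise(c,t)][:3])
E
```

```text
pics
station.py
{'time': 0.0, 'qpos': array([ 1.2285,  0.5083, -0.2375,  1.5012,  0.1257,  1.1489, -0.1548]), 'qd': array([-0.0007,  0.0005, -0.0014,  0.003 , -0.    , -0.0011,  0.001 ]), 'tau': array([  0.0008, -62.0603,  -2.1866, -24.9653,   0.0126,   0.0119,
         0.    ]), 'tcp_pos': array([ 0.2703, -0.5629,  0.2304]), 'eef_rot': array([-0.0009,  0.975 ,  0.222 , -0.0002]), 'contact_force': array([-0.0856,  0.5003,  0.2265]), 'wrist_torque': array([ 0.0163, -0.0221,  0.0186]), 'gripper_force': 0.0, 'width': 0.08521228524199781} -0.0187
scene {'mtx': array([[496.9322,   0.    , 277.3181],
       [  0.    , 496.9322, 213.35  ],
       [  0.    ,   0.    ,   1.    ]]), 'R': array([[-0.4976,  0.8673,  0.0137],
       [ 0.5214,  0.3116, -0.7944],
       [-0.6933, -0.3881, -0.6073]]), 't': array([ 0.1812, -0.2359,  1.6096])}
brown_offcut [([339.6, 293.3], 0.95)]
pale_offcut [([383.1, 255.6], 0.91)]
clamp_base [([209.5, 227.7], 0.88), ([341.6, 295.2], 0.51)]
moving_jaw [([208.7, 215.9], 0.62)]
handle_hinge [([176.4, 179.4], 0.67)]
grip_point []
clamp_wheel [([190.7, 184.8], 0.94), ([179.5, 180.8], 0.4)]
top {'mtx': array([[522.9865,   0.    , 278.6693],
       [  0.    , 522.9865, 216.7643],
       [  0.    ,   0.    ,   1.    ]]), 'R': array([[ 0.021 , -0.9997, -0.009 ],
       [-0.9858, -0.0192, -0.1668],
       [ 0.1666,  0.0124, -0.986 ]]), 't': array([0.1037, 0.5523, 1.2991])}
brown_offcut [([199.9, 187.3], 0.76), ([387.9, 211.3], 0.56)]
pale_offcut [([192.1, 253.4], 0.73)]
clamp_base [([345.7, 212.2], 0.65)]
moving_jaw [([349.2, 213.7], 0.74)]
handle_hinge [([390.5, 210.2], 0.93), ([391.0, 211.2], 0.17)]
grip_point [([393.3, 206.3], 0.87)]
clamp_wheel [([390.7, 216.1], 0.56), ([392.1, 210.1], 0.28)]
```

View pics/top0.png

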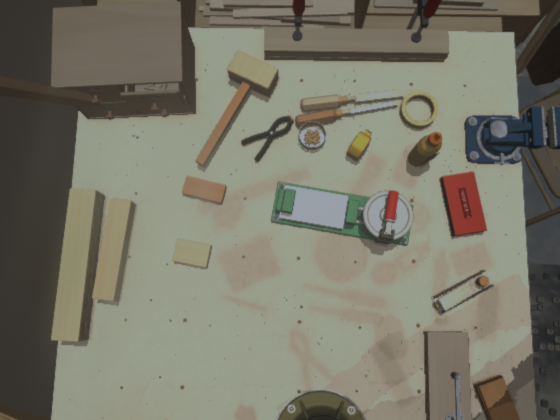

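View pics/scene0.png

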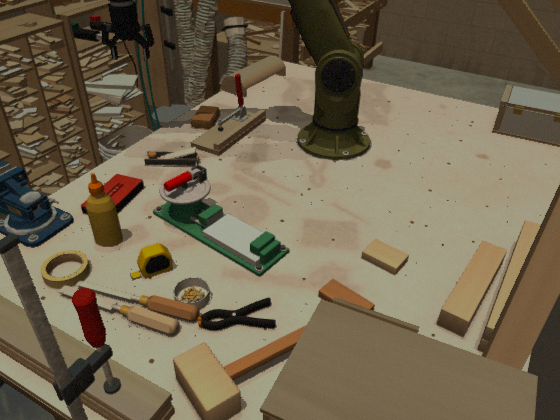

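```bash
cat > h.py <<'E'
from station import ctrl,get_state,vision,models,ticket
import cv2,numpy as np
from scipy.spatial.transform import Rotation as Ro
np.set_printoptions(precision=4,suppress=True)
def cloud(c,d,mask=None):
    """world points (N,3) of fixed camera c"""
    i=vision.camera_info(c); K=i["mtx"]
    v,u=np.nonzero((d>0) if mask is None else (mask&(d>0)))
    z=d[v,u]; P=np.c_[(u-K[0,2])*z/K[0,0],(v-K[1,2])*z/K[1,1],z]
    return (P-i["t"])@i["R"],u,v
def q_down(yaw):
    """tool down; tool y (closing line) along world yaw+90deg... tool x at yaw, y at yaw-90"""
    R=np.c_[[np.cos(yaw),np.sin(yaw),0],[np.sin(yaw),-np.cos(yaw),0],[0,0,-1]]
    x,y,z,w=Ro.from_matrix(R).as_quat(); return np.array([w,x,y,z])
E
python3 - <<'E'
from h import *
for c in ["top","scene"]:
    f=np.load(f"pics/{c}0.npz");vision.grab_frame(c)
    for t in ["brown_offcut","pale_offcut","clamp_base","clamp_wheel","handle_fold","moving_jaw"]:
        for r in models.masks_of(c,t)[:2]:
            P,u,v=cloud(c,f["d"],r["mask"])
            if len(P)<5: print(c,t,"few");continue
            zt=np.percentile(P[:,2],90)
            Q=P[P[:,2]>zt-0.006]
            rect=cv2.minAreaRect(Q[:,:2].astype(np.float32)*1000)
            print(c,t,round(r["p"],2),len(P),"z90",zt,"rect",rect,"mean",Q.mean(0))
E
```

```text
top brown_offcut 0.96 830 z90 0.023576355234689147 rect ((626.5408935546875, 316.3258361816406), (110.17019653320312, 50.01125717163086), 77.16560363769531) mean [0.6266 0.3163 0.0209]
top pale_offcut 0.62 812 z90 0.026543500996157213 rect ((456.1598815917969, 340.00335693359375), (90.5597152709961, 59.3277473449707), 80.44110107421875) mean [0.4557 0.3397 0.0239]
top clamp_base 0.7 5936 z90 0.09184887435716518 rect ((553.1749267578125, -156.9594268798828), (122.19761657714844, 123.08515930175781), 18.093326568603516) mean [ 0.5504 -0.1546  0.1017]
top clamp_wheel 0.84 1914 z90 0.12426677402130407 rect ((550.3577880859375, -155.5478973388672), (31.80751609802246, 116.5130615234375), 81.34034729003906) mean [ 0.5545 -0.1563  0.1243]
top handle_fold 0.8 392 z90 0.129310302800961 rect ((569.5691528320312, -159.02001953125), (22.386497497558594, 76.82560729980469), 80.78303527832031) mean [ 0.5711 -0.1595  0.127 ]
top moving_jaw 0.64 302 z90 0.05891051803087274 rect ((566.9131469726562, -71.54759979248047), (28.098270416259766, 59.148799896240234), 81.51504516601562) mean [ 0.5664 -0.071
[... 424 characters left out ...]
885889 rect ((457.2079772949219, 339.95074462890625), (91.03036499023438, 64.95237731933594), 80.62541961669922) mean [0.4592 0.3416 0.0212]
scene clamp_wheel 0.82 1436 z90 0.1215360544771308 rect ((552.017578125, -153.2331085205078), (33.703060150146484, 117.91970825195312), 84.81165313720703) mean [ 0.5602 -0.1541  0.1214]
scene handle_fold 0.87 394 z90 0.12584751981434233 rect ((562.4790649414062, -156.7105712890625), (23.348430633544922, 95.97152709960938), 81.8617172241211) mean [ 0.5747 -0.1566  0.1241]
scene moving_jaw 0.64 377 z90 0.05629887096329199 rect ((569.6618041992188, -73.05998229980469), (33.28512954711914, 60.5780143737793), 79.07978057861328) mean [ 0.5711 -0.0708  0.0547]
```

The top view shows brown at (205,190), pale at (192,253), and the clamp with its jaws to the left and its wheel at (388,217). The handle is folded, with its hinge at the lower rim (388,235). The scene view agrees. Next I fit the clamp pose accurately.

Run:
```python
from h import *
from scipy.optimize import least_squares
for c in ["top","scene"]:
    f=np.load(f"pics/{c}0.npz"); P,u,v=cloud(c,f["d"])
    near=(abs(P[:,0]-.57)<.12)&(P[:,1]>-.26)&(P[:,1]<.17)
    P=P[near]; print(c,"table z",np.median(P[(P[:,2]<.006)][:,2]))
    J=P[(P[:,2]>.051)&(P[:,2]<.062)&(P[:,1]>-.1)]
    for n,s in(("mov",J[J[:,1]<-.03]),("fix",J[(J[:,1]>.02)])):
        r=cv2.minAreaRect(s[:,:2].astype(np.float32)*1000); print(n,len(s),r,np.median(s[:,2]))
    w=P[(P[:,2]>.082)&(P[:,2]<.096)]; w=w[np.linalg.norm(w[:,:2]-[.552,-.156],axis=1)<.08]
    r=cv2.minEnclosingCircle(w[:,:2].astype(np.float32)*1000); print("wheel",r,np.median(w[:,2]))
    b=P[(P[:,2]>.025)&(P[:,2]<.036)&(P[:,1]>-.06)&(P[:,1]<.09)]
    print("bed",cv2.minAreaRect(b[:,:2].astype(np.float32)*1000),np.median(b[:,2]))
    # model fit: base plate outline
    b=P[(P[:,2]>.008)&(P[:,2]<.018)]
    print("plate",cv2.minAreaRect(b[:,:2].astype(np.float32)*1000),np.median(b[:,2]))
    g=P[(P[:,2]>.118)]; 
    d=np.array([np.cos(np.radians(-8.5)),np.sin(np.radians(-8.5))]); s=(g[:,:2]-[.552,-.156])@d
    n=(g[:,:2]-[.552,-.156])@np.array([-d[1],d[0]])
    for a in np.arange(-.07,.09,.01):
        m=(s>=a)&(s<a+.01)
        if m.sum()>3: print(f"{a:.2f} n {m.sum()} zmax {np.percentile(g[m,2],95):.4f} lat {n[m].min():.4f} {n[m].max():.4f}")
```

```text
top table z 0.0007307941926566359
mov 242 ((567.578857421875, -71.95198059082031), (28.061439514160156, 60.80970764160156), 80.65158081054688) 0.056254879883748034
fix 242 ((594.7664794921875, 98.15751647949219), (41.17863464355469, 59.725135803222656), 81.600341796875) 0.0570137759552004
wheel ((554.40380859375, -156.63072204589844), 63.32818603515625) 0.0865405344420984
bed ((581.7734985351562, 18.594825744628906), (156.51707458496094, 91.65399932861328), 81.45921325683594) 0.030682856886659116
plate ((570.89794921875, -36.692535400390625), (410.3517761230469, 230.84632873535156), 88.70367431640625) 0.012717488393523213
-0.06 n 35 zmax 0.1245 lat -0.0156 0.0163
-0.05 n 29 zmax 0.1221 lat -0.0155 0.0151
-0.04 n 24 zmax 0.1223 lat -0.0156 0.0138
-0.03 n 14 zmax 0.1239 lat -0.0069 0.0067
-0.02 n 41 zmax 0.1275 lat -0.0128 0.0118
-0.01 n 40 zmax 0.1301 lat -0.0115 0.0116
0.00 n 37 zmax 0.1291 lat -0.0125 0.0108
0.01 n 39 zmax 0.1315 lat -0.0116 0.0113
0.02 n 37 zmax 0.1294 lat -0.0124 0.0109
0.03 n 38 zmax 0.1314 lat -0.0124 0.0114
0.04 n 40 zmax 0.1305 lat -0.0109 0.0109
0.05 n 26 zma
[... 451 characters left out ...]
(157.1988067626953, 93.57770538330078), 82.27082824707031) 0.02915828251781219
plate ((573.225341796875, -50.13920593261719), (365.3818054199219, 111.1539535522461), 81.14514923095703) 0.011288706016319717
-0.06 n 14 zmax 0.1204 lat -0.0138 0.0138
-0.05 n 5 zmax 0.1194 lat -0.0141 0.0135
-0.04 n 5 zmax 0.1199 lat -0.0134 0.0134
-0.03 n 5 zmax 0.1227 lat -0.0083 0.0063
-0.02 n 19 zmax 0.1255 lat -0.0110 0.0124
-0.01 n 23 zmax 0.1258 lat -0.0074 0.0109
0.00 n 21 zmax 0.1262 lat -0.0057 0.0124
0.01 n 21 zmax 0.1266 lat -0.0065 0.0107
0.02 n 27 zmax 0.1271 lat -0.0089 0.0117
0.03 n 24 zmax 0.1270 lat -0.0085 0.0129
0.04 n 33 zmax 0.1276 lat -0.0092 0.0118
0.05 n 32 zmax 0.1275 lat -0.0104 0.0126
```

```bash
cat >> h.py <<'E'
A=np.array([.5555,-.1568,0]); TH=np.radians(81.3)
CX=np.array([np.sin(TH),-np.cos(TH),0]); CY=np.array([np.cos(TH),np.sin(TH),0]); CZ=np.array([0,0,1.])
def W(x,y,z): return A+CX*x+CY*y+CZ*z   # clamp -> world, m
def st(tag=""):
    s=get_state(); print(tag,f"t={s['time']:.2f}",s["tcp_pos"],"F",s["contact_force"],"w %.4f g %.1f"%(s["width"],s["gripper_force"])); return s
E
python3 - <<'E'
from h import *
B=np.array([.6265,.3163]); yb=np.radians(77.2)
for n,p,y in(("pick",[*B,.003],yb),("place",W(0,.169,.033),TH),("hand",W(.03,0,.1),TH-np.pi/2),("hand2",W(.03,0,.1),TH+np.pi/2)):
    for dy in (0,np.pi): print(n,dy,ctrl.ik(np.array(p),q_down(y+dy)))
ctrl.movep(np.array([*B,.12]),q_down(yb)); st()
p,d=vision.grab_frame("wrist"); cv2.imwrite("pics/w1.png",p)
ctrl.movel(np.array([*B,.0015])); st()
ctrl.close_gripper(40); st("closed")
ctrl.movel(np.array([*B,.16])); st("up")
p,d=vision.grab_frame("wrist"); cv2.imwrite("pics/w2.png",p)
E
```

```text
pick 0 [-0.1976  0.8973 -0.5785  1.5069  0.5717  0.9106 -1.1836]
pick 3.141592653589793 [ 0.0498  1.1423 -1.2273  1.5032  1.1006  1.2895  1.608 ]
place 0 [ 0.2773  0.7112 -0.5444  1.8432  0.5281  0.7353 -0.7129]
place 3.141592653589793 [ 0.5968  0.9791 -1.2269  1.8392  1.0354  1.1398  1.973 ]
hand 0 [ 0.3308  0.6051 -0.1639  1.7187  0.1263  0.8281 -1.6127]
hand 3.141592653589793 [ 0.7223  0.7281 -0.8487  1.7134  0.636   0.9986  1.058 ]
hand2 0 [ 0.7223  0.7281 -0.8487  1.7134  0.636   0.9986  1.058 ]
hand2 3.141592653589793 [ 0.3308  0.6051 -0.1639  1.7187  0.1263  0.8281 -1.6127]
 t=4.83 [0.6271 0.3152 0.12  ] F [-0.462  -1.0801  0.839 ] w 0.0855 g 0.0
 t=5.83 [0.627  0.3169 0.0025] F [-0.082  -0.5177  0.0243] w 0.0853 g 0.0
closed t=6.25 [0.627  0.3166 0.0026] F [-0.3114 -2.2842  5.6957] w 0.0490 g 42.6
up t=7.46 [0.6261 0.3158 0.1588] F [ 0.1584 -0.3849 -1.4382] w 0.0489 g 42.0
```

Run:
```python
from h import *
ctrl.movep(W(0,.169,.14),q_down(TH)); st()
ctrl.movel(W(0,.169,.05)); 
ctrl.movel(W(0,.169,.0325),max_speed=.04); st("down")
ctrl.ungrasp(); st("open")
ctrl.movel(W(0,.169,.2)); st()
p,d=vision.grab_frame("wrist"); cv2.imwrite("pics/w3.png",p)
```

```text
t=8.69 [0.5816 0.012  0.1404] F [ 0.3749  0.6402 -0.6966] w 0.0488 g 42.0
down t=10.03 [0.581  0.0099 0.0325] F [-1.5413 -0.6855  3.8325] w 0.0490 g 42.4
open t=10.49 [0.581  0.0103 0.0324] F [0.9573 0.2448 0.0126] w 0.0851 g 0.0
 t=11.76 [0.5806 0.01   0.1991] F [ 0.2535 -0.1178 -0.5314] w 0.0854 g 0.0
```

View pics/w3.png

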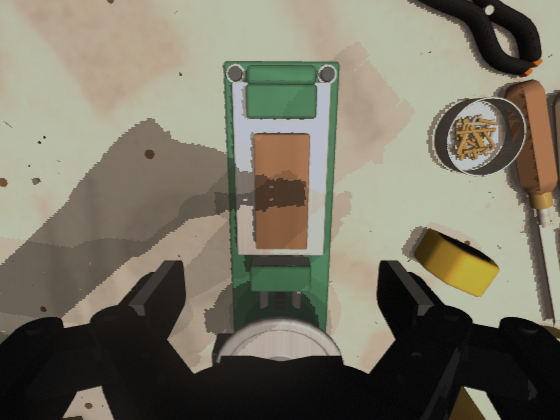

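The wrist view shows the brown block flat on the bed, spanning about (280,135)–(280,248) and centred between the jaws at (280,100) and (280,275). Next is the handle.

```bash
cat >> h.py <<'E'
PZ=.0187
def fl(s): F=s["contact_force"]; return np.array([F@CX,F@CY,F[2]])
E
python3 - <<'E'
from h import *
ph=.065
def G(ph,r=.08,dx=0): return W(-.05+r*np.cos(ph)+dx,0,.112+r*np.sin(ph)-PZ)
ctrl.movep(G(ph)+[0,0,.09],q_down(TH-np.pi/2)); st()
ctrl.movel(G(ph),max_speed=.08); st("at"); print(fl(get_state()))
ctrl.close_gripper(20); s=st("closed"); print(fl(s))
for a in np.linspace(ph,.75,6)[1:]:
    ctrl.movel(G(a),max_speed=.1); s=get_state(); print(round(a,2),fl(s),s["tcp_pos"]-G(a),round(s["time"],2))
for c in ["scene","top"]:
    p,d=vision.grab_frame(c); cv2.imwrite(f"pics/{c}4.png",p)
cv2.imwrite("pics/s4c.png",cv2.resize(cv2.imread("pics/scene4.png")[60:300,80:360],None,fx=2,fy=2))
E
```

```text
t=12.79 [ 0.585  -0.16    0.1882] F [-0.1036  0.6684  0.1412] w 0.0854 g 0.0
at t=14.07 [ 0.5854 -0.1613  0.0991] F [-0.4392  0.2124 -0.5065] w 0.0856 g 0.0
[-0.4663  0.1435 -0.5065]
closed t=14.65 [ 0.585  -0.1621  0.0986] F [-0.5641 -2.3104  1.1431] w 0.0235 g 22.0
[-0.2081 -2.3691  1.1431]
0.2 [ 0.2576 -3.3453  0.0748] [-0.0004 -0.0007  0.0001] 14.91
0.34 [-1.1797 -3.4228  0.5818] [-0.0005 -0.0005 -0.    ] 15.17
0.48 [-1.534  -4.0343 -1.2513] [-0.0005 -0.0003 -0.0001] 15.43
0.61 [-1.3788 -5.4572 -1.5178] [-0.0004 -0.0003 -0.    ] 15.68
0.75 [-1.6934 -4.4335 -0.0179] [-0.0003 -0.0004  0.0001] 15.94
```

View pics/s4c.png

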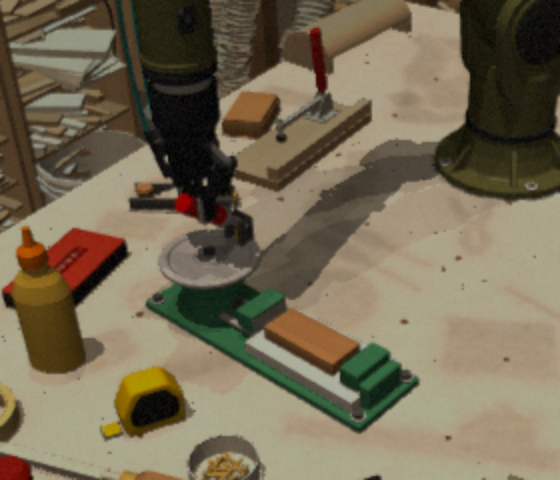

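The crop shows the grip between the fingers at (205,207), lifted off the wheel, with the brown block in place. I continue the swing to upright.

Run:
```python
from h import *
def G(ph,r=.08,dx=0): return W(-.05+r*np.cos(ph)+dx,-.0008,.112+r*np.sin(ph)-PZ)
for a in np.linspace(.75,np.pi/2,7)[1:]:
    ctrl.movel(G(a),max_speed=.1); s=get_state(); print(round(a,2),fl(s),s["tcp_pos"]-G(a),round(s["time"],2))
for dx in (-.0015,-.003,-.0045):
    ctrl.movel(G(np.pi/2,dx=dx),max_speed=.03); s=get_state(); print(dx,fl(s),round(s["time"],2))
    if fl(s)[0]>5: break
ctrl.pause(.1)
for c in ["scene","top"]:
    p,d=vision.grab_frame(c); cv2.imwrite(f"pics/{c}5.png",p)
    for r in models.masks_of(c,"grip_point")[:1]:
        P,u,v=cloud(c,d,r["mask"]); print(c,r["p"],[( (x-A)@CX,(x-A)@CY,x[2]) for x in (np.median(P,0),P[P[:,2].argmax()],P[P[:,2].argmin()])])
a=[cv2.resize(cv2.imread("pics/scene5.png")[90:260,110:280],None,fx=2.3,fy=3),cv2.resize(cv2.imread("pics/top5.png")[120:290,300:470],None,fx=2.3,fy=3)]
cv2.imwrite("pics/c5.png",np.hstack(a))
```

```text
0.89 [-1.2588 -4.5527 -0.5869] [0.0001 0.0001 0.0001] 16.3
1.02 [ 1.2962 -3.6908  0.6232] [0.0004 0.0001 0.0001] 16.56
1.16 [ 0.4614 -3.1765  1.4462] [0.0006 0.0001 0.0003] 16.82
1.3 [ 2.3212 -3.091   3.4095] [0.0008 0.     0.0004] 17.07
1.43 [ 2.1567 -2.4281  6.5344] [0.0009 0.     0.0005] 17.33
1.57 [ 1.2925 -3.4756  6.5933] [0.0006 0.     0.0004] 17.59
-0.0015 [ 4.0398 -3.22    4.8151] 17.84
-0.003 [ 3.7436 -2.8504  5.1838] 18.09
-0.0045 [ 4.6205 -3.9238  5.7376] 18.34
scene 0.72 [(np.float64(-0.035506023281998846), np.float64(0.006119943225356796), np.float64(0.17490794499924137)), (np.float64(-0.03843602639267508), np.float64(-0.003991631897406424), np.float64(0.2157839504595735)), (np.float64(-0.25600728798073147), np.float64(-0.27580780270163324), np.float64(-0.0013235123665032232))]
```

View pics/c5.png

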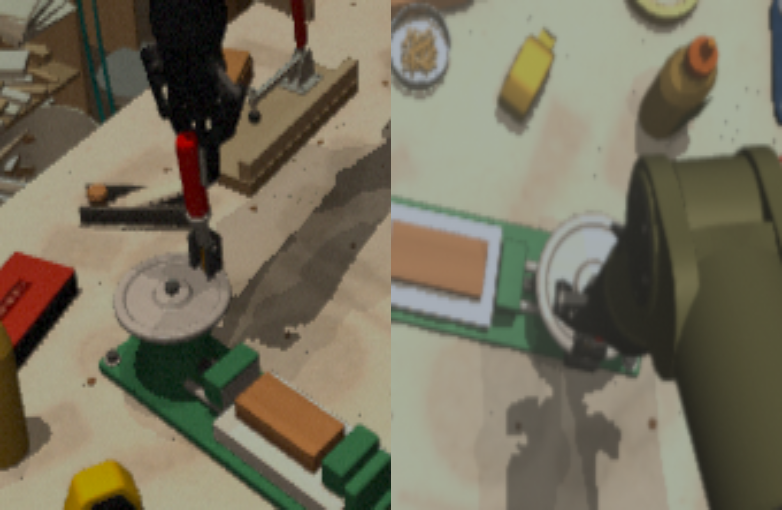

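The handle is nearly upright, with the red grip at (195,180) in the left panel and a slight lean. There is no stop force yet, so I keep pushing until the end stop is felt.

Run:
```python
from h import *
def G(dx=0): return W(-.05+dx,-.0008,.112+.08-PZ)
for dx in np.arange(-.006,-.0181,-.0015):
    ctrl.movel(G(dx),max_speed=.03); s=get_state(); print(round(dx,4),fl(s),s["wrist_torque"],(s["tcp_pos"]-A)@CX,round(s["time"],2))
    if fl(s)[0]>11: break
p,d=vision.grab_frame("scene"); cv2.imwrite(f"pics/scene6.png",p)
```

```text
-0.006 [ 3.9383 -2.7478  4.9143] [-0.9222 -0.7995  0.0153] -0.05473138857200725 18.89
-0.0075 [ 3.5664 -2.3658  5.1624] [-0.8835 -0.8475 -0.0596] -0.05648899162717414 19.14
-0.009 [ 4.1584 -3.1714  4.6531] [-0.9292 -1.02   -0.0102] -0.05814261523741826 19.39
-0.0105 [ 3.0846 -2.848   4.7854] [-0.8471 -0.8173 -0.0343] -0.06009304457381551 19.64
-0.012 [ 3.9684 -3.361   3.2283] [-0.8439 -0.7229  0.019 ] -0.062048725245740295 19.89
-0.0135 [ 2.9698 -3.6445  1.8077] [-0.6659 -0.6999 -0.0608] -0.0638299537278182 20.14
-0.015 [ 1.9703 -1.6193  0.0194] [-0.6275 -0.5889 -0.0013] -0.06542627717275191 20.39
-0.0165 [ 3.0326 -2.6972 -2.1656] [-0.5626 -0.5663  0.0316] -0.06692905902827079 20.64
-0.018 [ 3.7337 -2.0319 -3.0962] [-0.5875 -0.7978 -0.0231] -0.06803871870227353 20.89
```

Run:
```python
from h import *
a=[cv2.resize(cv2.imread(f"pics/scene{i}.png")[120:240,140:240],None,fx=3.9,fy=4.8,interpolation=cv2.INTER_CUBIC) for i in (5,6)]
cv2.imwrite("pics/c6.png",np.hstack(a))
```

```text
(no output)
```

View pics/c6.png

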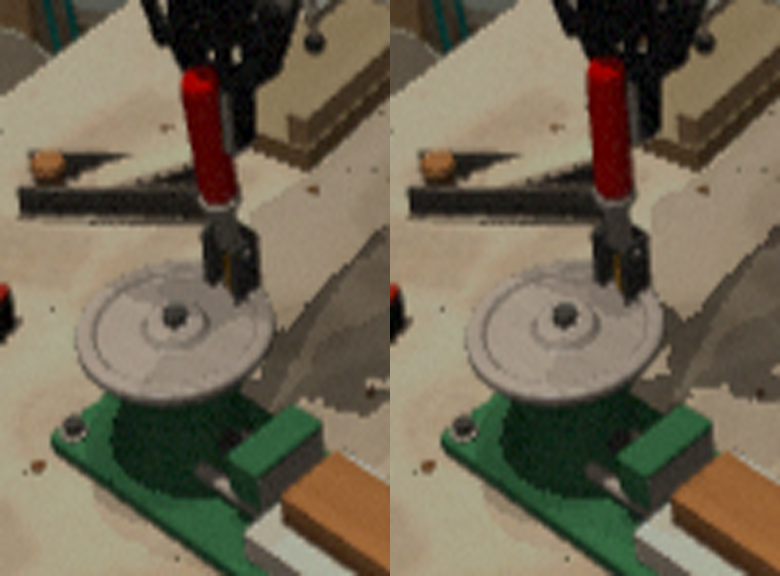

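Between the two panels the handle went from leaning to nearly vertical, but the pads (640,110) now sit off-axis toward −x. I compare the grip's axis with a true vertical numerically.

Run:
```python
from h import *
st()
i=vision.camera_info("scene")
def pr(X):
    c=i["R"]@X+i["t"]; c=i["mtx"]@c; return c[:2]/c[2]
for k in (5,6):
    im=cv2.imread(f"pics/scene{k}.png").astype(int); b,g,r=im[...,0],im[...,1],im[...,2]
    m=(r>90)&(g<60)&(b<70); m[:, :140]=0; m[:,240:]=0; m[:120]=0; m[200:]=0
    n,l,s,c=cv2.connectedComponentsWithStats(m.astype(np.uint8)); j=1+s[1:,4].argmax()
    v,u=np.nonzero(l==j); vv=np.unique(v); mid=[u[v==q].mean() for q in vv]; wd=[np.ptp(u[v==q])+1 for q in vv]
    pf=np.polyfit(vv[2:-3],mid[2:-3],1); print(k,"rows",vv.min(),vv.max(),"slope du/dv",pf[0],"u@150",np.polyval(pf,150),"w",np.median(wd))
for ph in (1.3,1.4,1.5,1.57,1.65):
    a,b=[pr(W(-.05+r*np.cos(ph),0,.112+r*np.sin(ph))) for r in(.033,.105)]
    s=(b[0]-a[0])/(b[1]-a[1]); print(ph,a,b,"slope",s,"u@150",a[0]+s*(150-a[1]))
```

```text
t=20.94 [ 0.4881 -0.1473  0.1731] F [ 4.8798 -1.5985 -4.5706] w 0.0217 g 18.1
5 rows 135 140 slope du/dv 0.6934306569343062 u@150 199.0145985401459 w 6.0
6 rows 132 150 slope du/dv -0.04139194139194022 u@150 192.90439560439555 w 2.0
1.3 [194.6618 161.1112] [186.137  139.1064] slope 0.3874072977962176 u@150 190.35726587945285
1.4 [195.5855 160.3346] [189.2394 136.6227] slope 0.26763358066133996 u@150 192.8196137322358
1.5 [196.5344 159.6641] [192.4094 134.5203] slope 0.16405687534700658 u@150 194.9489780371098
1.57 [197.2083 159.2614] [194.6483 133.286 ] slope 0.09855660705340775 u@150 196.29555430482154
1.65 [197.9831 158.8712] [197.2082 132.1219] slope 0.02897133473232967 u@150 197.72611144192842<stdin>:11: RankWarning: Polyfit may be poorly conditioned
```

Run:
```python
from h import *
def G(dx=0): return W(-.05+dx,-.0015,.112+.08-PZ)
ctrl.ungrasp(); ctrl.movel(G(.002),max_speed=.1); s=st("mid"); print(fl(s))
F0=fl(s)
ctrl.close_gripper(30); s=st("closed"); print(fl(s)-F0)
for dx in np.arange(.0005,-.0091,-.0015):
    ctrl.movel(G(dx),max_speed=.03); s=get_state(); print(round(dx,4),fl(s)-F0,(s["tcp_pos"]-A)@CX,s["width"],round(s["time"],2))
    if fl(s)[0]-F0[0]>9: break
p,d=vision.grab_frame("scene"); cv2.imwrite(f"pics/scene7.png",p)
cv2.imwrite("pics/c7.png",cv2.resize(p[110:240,140:260],None,fx=4.5,fy=4.5,interpolation=cv2.INTER_CUBIC))
```

```text
mid t=21.93 [ 0.5079 -0.1508  0.1731] F [-0.1132 -0.0716  0.3562] w 0.0854 g 0.0
[-0.101  -0.0879  0.3562]
closed t=22.51 [ 0.5078 -0.151   0.1735] F [0.1325 0.4239 2.0018] w 0.0236 g 30.3
[0.1679 0.527  1.6457]
0.0005 [ 3.7994  0.1245 -1.2269] -0.048749048430592974 0.023628002525066808 22.76
-0.001 [ 6.362  -0.9433 -2.5832] -0.04968794950754588 0.023689066183759665 23.01
-0.0025 [ 8.5156 -0.7934 -4.614 ] -0.050529144742858786 0.023760546776731794 23.26
-0.004 [10.0726 -0.4773 -6.0966] -0.05137814932160937 0.023385713143229552 23.51
```

View pics/c7.png

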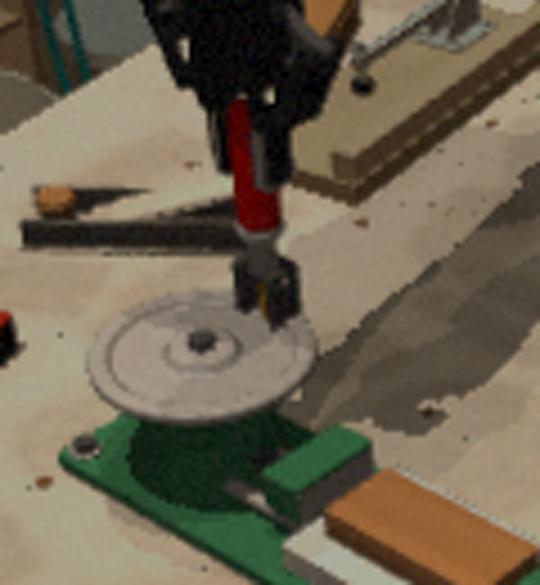

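Upright now: the end stop is felt and the grip axis from (238,100) to (262,235) matches a vertical. Now I grip firmly and push down.

Run:
```python
from h import *
def G(dz=0): return W(-.0515,-.0015,.112+.08-PZ+dz)
ctrl.movel(G(),max_speed=.03); ctrl.close_gripper(80); s=st("firm"); print(fl(s))
for dz in -np.arange(.004,.0281,.002):
    ctrl.movel(G(dz),max_speed=.04); s=get_state(); print(round(dz,4),fl(s),s["tcp_pos"][2]-G()[2],round(s["time"],2))
    if dz<-.015 and fl(s)[2]>28 or fl(s)[2]>45: break
```

```text
firm t=24.02 [ 0.5053 -0.1505  0.1737] F [ 4.8995 -0.9235  0.5136] w 0.0230 g 78.2
[ 4.9828 -0.1718  0.5136]
-0.004 [5.4316 0.3242 0.3753] -0.003528391582460294 24.27
-0.006 [5.2789 0.077  3.9201] -0.005368694674002417 24.52
-0.008 [ 4.9065 -0.6622  4.8943] -0.007239767803316061 24.77
-0.01 [5.414  0.0549 5.333 ] -0.009235538783178204 25.02
-0.012 [4.762  0.5904 5.9779] -0.011190493234405297 25.27
-0.014 [3.9436 0.905  5.55  ] -0.013169222479658654 25.52
-0.016 [4.6301 0.7619 6.9572] -0.015141418378515764 25.77
-0.018 [4.7638 0.0656 5.9452] -0.017116051179108666 26.02
-0.02 [ 1.9264  0.8714 21.0803] -0.017643679315339916 26.27
-0.022 [-2.1744  0.3401 36.7656] -0.017938411716278885 26.52
```

Latched: a hard stop at 17.9 mm. Next I start cranking with force checks.

```bash
cat >> h.py <<'E'
CC=np.array([-.0005,-.0008])
def C(th,r=.05,z=.112+.08-PZ-.0182): return W(CC[0]-r*np.cos(th),CC[1]+r*np.sin(th),z)
def tr(th,F): return F[0]*np.sin(th)+F[1]*np.cos(th), -F[0]*np.cos(th)+F[1]*np.sin(th)  # tangential(+clockwise), radial(out)
E
python3 - <<'E'
from h import *
ctrl.movel(C(0),max_speed=.03); print(fl(get_state()))
for th in (.15,.3,.6,.9,1.2,1.5,1.8,2.1):
    ctrl.movel(C(th),max_speed=.08); s=get_state(); F=fl(s)
    print(th,"tan,rad",tr(th,F),F[2],"err",np.linalg.norm((s["tcp_pos"]-C(th))),round(s["time"],2))
    if np.hypot(F[0],F[1])>35: break
p,d=vision.grab_frame("scene"); cv2.imwrite(f"pics/scene8.png",p)
cv2.imwrite("pics/c8.png",cv2.resize(p[110:280,140:310],None,fx=3.4,fy=3.4,interpolation=cv2.INTER_CUBIC))
E
```

```text
[ 2.2162 -1.0838 12.1411]
0.15 tan,rad (np.float64(-3.2475815869628346), np.float64(-1.6442359731578786)) 12.606741501154618 err 0.0016886635698806396 27.06
0.3 tan,rad (np.float64(-3.715615894800498), np.float64(-1.9396265126906593)) 13.360874450469373 err 0.0019211909683501136 27.31
0.6 tan,rad (np.float64(-3.0569991351521257), np.float64(-3.0649325462916277)) 13.580470685722462 err 0.0015427439587016192 27.64
0.9 tan,rad (np.float64(-2.4130649766315226), np.float64(-2.8769454609762444)) 14.142992168965527 err 0.0015681076658674805 27.98
1.2 tan,rad (np.float64(-0.8516367774726), np.float64(-2.487090949821077)) 15.723423327427007 err 0.0014956251070483866 28.31
1.5 tan,rad (np.float64(-1.8245907518297353), np.float64(-2.674333627079877)) 10.796028271785927 err 0.0016432206724440444 28.64
1.8 tan,rad (np.float64(-1.6965625315549897), np.float64(-0.7516152216940626)) 10.516155976466754 err 0.001066425753772436 28.98
2.1 tan,rad (np.float64(-2.2857001516836384), np.float64(1.2162770561241225)) 9.142100766857643 err 0.0015728781375087453 29.31
```

View pics/c8.png

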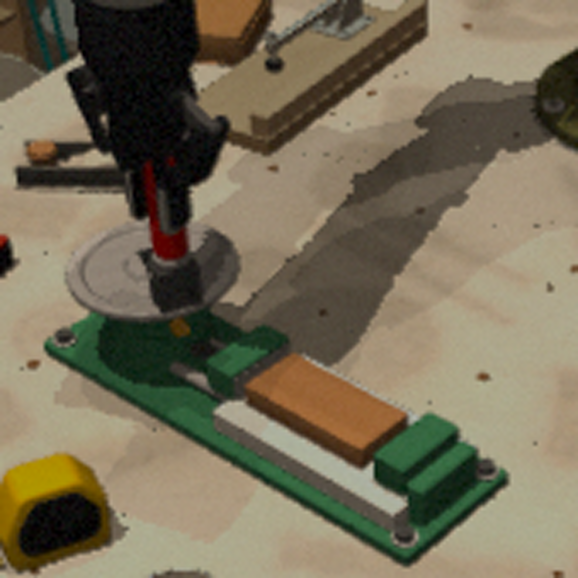

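The wheel is free: the handle is now at (170,270), the jaw has moved toward the block, and forces are small. I continue to contact, then tighten in small steps.

Run:
```python
from h import *
stop=False
for th in [*np.arange(2.4,6.31,.3),*np.arange(6.4,7.9,.06)]:
    ctrl.movel(C(th),max_speed=.08 if th<6.35 else .03); s=get_state(); F=fl(s); t,r=tr(th,F)
    if th>6.35: ctrl.pause(.05); F=fl(get_state()); t,r=tr(th,F)
    print(f"{th:.2f} tan {t:.1f} rad {r:.1f} z {F[2]:.1f} t {s['time']:.2f}")
    if np.hypot(t,r)>35 or (-t>13): break
q=(s["tcp_pos"]-A); print("actual th",np.arctan2(q@CY-CC[1],-(q@CX-CC[0]))%(2*np.pi))
p,d=vision.grab_frame("scene"); cv2.imwrite(f"pics/scene9.png",p)
cv2.imwrite("pics/c9.png",cv2.resize(p[110:280,140:310],None,fx=3.4,fy=3.4,interpolation=cv2.INTER_CUBIC))
```

```text
2.40 tan -3.1 rad 4.2 z 8.5 t 29.69
2.70 tan -4.6 rad 6.7 z 5.5 t 30.02
3.00 tan -4.3 rad 6.4 z 3.6 t 30.36
3.30 tan -4.3 rad 5.5 z 4.0 t 30.69
3.60 tan -4.5 rad 6.4 z 4.8 t 31.02
3.90 tan -4.0 rad 2.6 z 7.8 t 31.36
4.20 tan -3.3 rad 2.6 z 8.4 t 31.69
4.50 tan -2.7 rad 2.0 z 9.7 t 32.02
4.80 tan -3.2 rad 1.7 z 10.7 t 32.36
5.10 tan -3.2 rad 1.0 z 10.8 t 32.69
5.40 tan -2.7 rad 0.2 z 10.8 t 33.02
5.70 tan -2.4 rad -0.7 z 10.8 t 33.36
6.00 tan -2.2 rad -0.7 z 11.5 t 33.69
6.30 tan -1.4 rad -0.7 z 12.1 t 34.02
6.40 tan -5.4 rad -1.7 z 12.3 t 34.34
6.46 tan -5.4 rad -2.0 z 12.9 t 34.64
6.52 tan -5.5 rad -1.8 z 13.6 t 34.94
6.58 tan -6.2 rad -2.6 z 13.4 t 35.24
6.64 tan -6.1 rad -2.2 z 13.3 t 35.54
6.70 tan -6.2 rad -1.7 z 13.6 t 35.84
6.76 tan -5.3 rad -2.8 z 14.8 t 36.14
6.82 tan -5.1 rad -2.8 z 15.9 t 36.44
6.88 tan -6.2 rad -1.3 z 14.9 t 36.74
6.94 tan -5.9 rad -3.2 z 15.9 t 37.04
7.00 tan -6.3 rad -2.3 z 15.8 t 37.34
7.06 tan -5.3 rad -1.6 z 15.4 t 37.64
7.12 tan -8.7 rad -2.7 z 18.3 t 37.94
7.18 tan -11.7 rad -2.4 z 21.5 t 38.24
7.24 tan -11.1 rad -5.3 z 19.4 t 38.54
7.30 tan -14.6 rad -5.4 z 19.5 t 38.84
actual th 0.8827883448870751
```

View pics/c9.png

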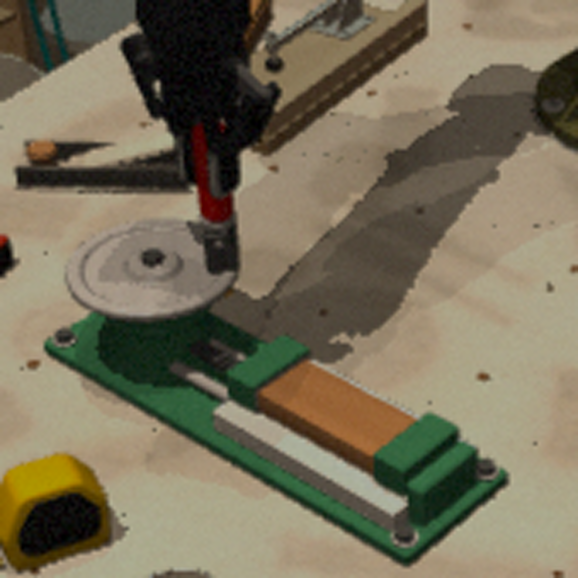

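Jaws close on both ends of the block (jaws at (270,370) and (415,445)). I'll tighten a bit more, relax the hand, and let go.

Run:
```python
from h import *
th=7.3
while th<7.7:
    th+=.03; ctrl.movel(C(th),max_speed=.03); ctrl.pause(.08); F=fl(get_state()); t,r=tr(th,F); print(f"{th:.2f} tan {t:.1f} rad {r:.1f} z {F[2]:.1f}")
    if -t>16.5: break
P=get_state()["tcp_pos"].copy(); cmd=C(th)
# relax: nudge command against the sensed force until small
for k in range(14):
    F=get_state()["contact_force"]; 
    if np.linalg.norm(F)<3: break
    cmd=cmd+np.clip(F*.00005,-.0008,.0008)
    ctrl.movel(cmd,max_speed=.03); ctrl.pause(.05)
s=st("relaxed"); print(fl(s), s["tcp_pos"]-P)
np.save("cmd.npy",cmd)
```

```text
7.33 tan -17.3 rad -6.0 z 20.8
relaxed t=43.48 [ 0.5296 -0.1174  0.1555] F [-3.57   -4.9259 -2.0542] w 0.0229 g 79.6
[-2.7838 -5.4092 -2.0542] [-0.0015 -0.001   0.0005]
```

Run:
```python
from h import *
cmd=np.load("cmd.npy")
cmd=cmd+[-.0002,-.0003,-.0006]; ctrl.movel(cmd,max_speed=.03); ctrl.close_gripper(20); s=st("light"); print(fl(s))
ctrl.ungrasp(); st("open")
ctrl.movel(get_state()["tcp_pos"]+[0,0,.11]); st("up")
ctrl.movep(np.array([.42,-.35,.33]),q_down(TH-np.pi/2)); st("away")
for c in ("scene","top"):
    p,d=vision.grab_frame(c); cv2.imwrite(f"pics/{c}10.png",p)
    if c=="scene": 
        s=cv2.resize(p[110:280,140:310],None,fx=2.3,fy=2.3,interpolation=cv2.INTER_CUBIC)
    for r in models.masks_of(c,"handle_fold")[:1]:
        P,u,v=cloud(c,d,r["mask"]); hi=P[P[:,2]>np.percentile(P[:,2],95)-.004]; print(c,"handle top z",np.percentile(P[:,2],[50,95,99]),"xy",[(hi.mean(0)-A)@CX,(hi.mean(0)-A)@CY])
    for r in models.masks_of(c,"pale_offcut")[:1]:
        P,u,v=cloud(c,d,r["mask"]); print(c,"pale",P.mean(0),r["p"])
cv2.imwrite("pics/c10.png",np.hstack([s,cv2.resize(p[120:290,250:420],(s.shape[1],s.shape[0]),interpolation=cv2.INTER_CUBIC)]))
```

```text
light t=43.94 [ 0.5297 -0.1174  0.1554] F [-5.2488 -3.5904  2.3382] w 0.0227 g 80.3
[-4.6453 -4.343   2.3382]
open t=44.58 [ 0.5326 -0.1161  0.1565] F [-0.323  -0.5827  0.2209] w 0.0852 g 0.0
up t=45.46 [ 0.5321 -0.1162  0.2657] F [-0.2977 -0.2064  0.3563] w 0.0853 g 0.0
away t=46.50 [ 0.4208 -0.3484  0.3295] F [0.4557 1.5148 0.6021] w 0.0855 g 0.0
scene handle top z [0.1629 0.1982 0.1993] xy [np.float64(-0.035456085303819024), np.float64(0.036389154383948186)]
scene pale [0.4653 0.3429 0.018 ] 0.97
top handle top z [0.1955 0.2029 0.2044] xy [np.float64(-0.039431753541126824), np.float64(0.033170644934117866)]
top pale [0.4558 0.3388 0.0224] 0.71
```

View pics/c10.png

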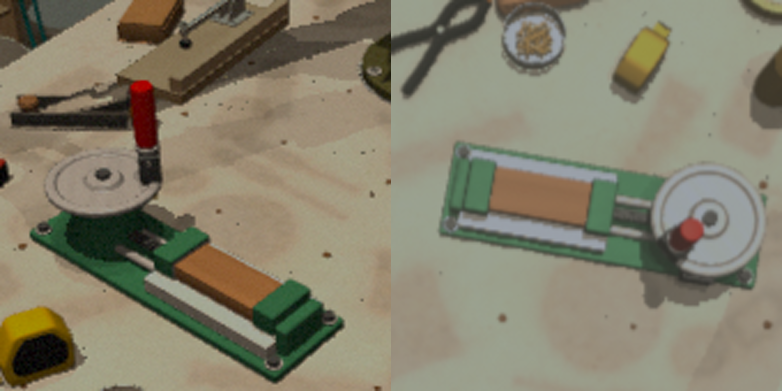

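Both views show the block held between the jaws and the handle upright. Its top is at z≈0.20, which matches the latched length. A quick stability check, then I hand in.

Run:
```python
from h import *
ctrl.pause(2)
p,d=vision.grab_frame("top"); a=cv2.imread("pics/top10.png")
w=[x[150:290,260:420] for x in (a,p)]
print("mean diff",cv2.absdiff(*w).mean(), "shift",cv2.phaseCorrelate(*[np.float64(cv2.cvtColor(x[65:135,90:160] if 0 else x[50:110,90:160],6)) for x in w]))
print(ticket.close_job())
```

```text
mean diff 0.31769345238095237 shift ((-0.006016191220460598, 0.00555327473063727), 0.9921966158849361)
the job is handed in; nothing more can be done
None
```

The job is handed in at about 49 s: the brown offcut is clamped by its ends between the jaws, the crank handle is latched upright, the pale offcut is where it lay, and nothing shifted over a 2 s check; no verdict came back.

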